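# Set out the balance weights in order of size

### The arm

A 7-joint arm with a two-finger parallel gripper is mounted at the origin on a cart in front of the work surface, level with it; the furniture and walls round the work are solid. World frame = base frame: x ahead of the robot, y to its left, z up, the work surface at z = 0. Lengths are in m, angles in rad, forces in N, time in s.
With the tool pointing down it reaches from about 0.4 to 0.85 m from the base axis. Payload 10.4 kg.
Tool frame: the origin (TCP) lies at the very end of the fingers, on their centre line; the grasp point (between the pads) lies 19 mm behind it; z points along the fingers, y is the line along which they close (so a half turn about z gives the same grasp; the last joint's range is limited). The gripper opens to 87 mm and grips with 3 to 60 N. Pads are 19 mm wide; open, the fingers measure 117 mm over their backs; the gripper's body (75 mm by 190 mm) begins 51 mm behind the grasp point.
Start: joints at [-1.213, 0.332, -0.065, 1.46, 0.022, 1.35, -0.088], TCP at [0.232, 0.58, 0.223] pointing down, gripper open.
Joint ranges: [-2.6, 2.6], [-0.5, 2.12], [-1.47, 1.34], [0.16, 2.42], [-1.27, 4.41], [0.06, 2.06], [-2.6, 2.6]. Speed limits (rad/s): [2.22, 2.22, 2.79, 2.79, 3.14, 3.14, 3.14].

### API

Orientations are given as a unit quaternion [x, y, z, w].
In Python, from bench import * gives the robot as it stands.
- The arm moves only by the tool step_arm, never from a script. Its arguments are lists of equal length, an entry for each row: "delta_pos": the shift along the world's x, y, z in units of 25 mm (1.0 is 25 mm), a list of three; "turn": the turn about the world's z in units of 0.12 rad (1.0 is 0.12 rad). In form: {"delta_pos": [[tx, ty, tz], ...], "turn": [turn, ...]}. A call has 1 to 12 rows; each row shifts and turns the commanded pose from where the row before left it; what a row does not reach is not made up. A row lasts 1/10 s, in which the tool goes at most 50 mm and 8.59 degrees, less where a joint would pass 70% of its speed; a pose out of reach is approached as far as the arm can. A call with a number of a shift or a turn outside -1 to 1 is refused whole. A call with a gripper value outside its range is refused whole. "grip" is the closure, from 0 (fully open) to 1 (shut), set as the call begins (left out, the last holds). The fingers move at their own pace and stop on an object; "newtons" is the grip in N (left out, the last holds). Time passes only in rows, so rows that do not move let the fingers close. It gives the time, the measured TCP pose, the force, the opening and the grip force at its end, in the units of the state.
- read_state(): the state, without advancing time (a new reading comes with each control period).
- camera(name): name is "scene" or "side" or "wrist"; returns a dict with "image" (384x512x3 uint8, red, green, blue), "z_map" (384x512 float32, m along the optical axis (not along the pixel's ray), 0 where there is no reading), "mtx" (3x3 intrinsics, pixels), "view" (4x4, takes a point from world to camera coordinates). Camera axes: x right, y up, looking along -z (the intrinsics and any distortion apply to the point x, -y, -z); pixel columns grow to the right and rows downward; lengths in m; the calibration is good to about 2 mm. A picture is of the moment at which its call begins.
- close_job(): hands the job in; it is judged then, once.
The state is a dict: "time": time; "joint_positions": joint angles; "joint_vel": joint speeds; "joint_torque": joint torques, N m; "ee_pos": TCP position; "eef_rot": TCP orientation; "ft_force": force on the tool from outside, world axes, zero at the start; "torque": the same for the moment, N m; "width": finger opening in m; "grip_force": force on a finger pad.
Only numpy, scipy, OpenCV 4.12 (cv2) and the standard library are available. Lean on these libraries where they do the work, as an engineer would, in place of code of your own. Each camera call takes 0.05 s, during which the arm holds its last target. There are 200 camera calls.

### The job

Stand the four brass balance weights on the wooden weight rest in order of size, one centred on each dark rubber disc: the largest next to the red peg, then smaller and smaller towards the white peg. Set each one down upright without dropping it or tipping it over.

Things in the scene. Friction and masses are not known exactly. Their poses are not given: they have to be found in the camera images.
- weight_1: The largest of four brass knob weights standing on the worktop: an upright cylinder 40 mm across and 44 mm high with a knob 22 mm wide on top, 68 mm high in all, about 500 g. Origin at the centre of its underside, z up along its axis. It can be gripped by the cylinder in any direction.
- weight_2: The second largest of four brass knob weights standing on the worktop: an upright cylinder 30 mm across and 32 mm high with a knob 17 mm wide on top, 50 mm high in all, about 200 g. Origin at the centre of its underside, z up along its axis. It can be gripped by the cylinder in any direction.
- weight_3: The second smallest of four brass knob weights standing on the worktop: an upright cylinder 24 mm across and 25 mm high with a knob 14 mm wide on top, 40 mm high in all, about 100 g. Origin at the centre of its underside, z up along its axis. It can be gripped by the cylinder in any direction.
- weight_4: The smallest of four brass knob weights standing on the worktop: an upright cylinder 18 mm across and 21 mm high with a knob 11 mm wide on top, 34 mm high in all, about 50 g. Origin at the centre of its underside, z up along its axis. It can be gripped by the cylinder in any direction.
- disc_1: Dark rubber disc number 1 of four, counted from the robot's left (+y) end of the row, set into the light wooden weight rest. 46 mm across; origin at the centre of its underside, its flat top (the place for a weight) is 4 mm above that and 12 mm above the worktop. The discs are 80 mm apart in a straight row along the rest's length; the rest is a fixed strip 392 x 74 x 10 mm. z up; y along the row towards disc 1. Fixed.
- disc_2: Dark rubber disc number 2 of four, counted from the robot's left (+y) end of the row, set into the light wooden weight rest. 46 mm across; origin at the centre of its underside, its flat top (the place for a weight) is 4 mm above that and 12 mm above the worktop. The discs are 80 mm apart in a straight row along the rest's length; the rest is a fixed strip 392 x 74 x 10 mm. z up; y along the row towards disc 1. Fixed.
- disc_3: Dark rubber disc number 3 of four, counted from the robot's left (+y) end of the row, set into the light wooden weight rest. 46 mm across; origin at the centre of its underside, its flat top (the place for a weight) is 4 mm above that and 12 mm above the worktop. The discs are 80 mm apart in a straight row along the rest's length; the rest is a fixed strip 392 x 74 x 10 mm. z up; y along the row towards disc 1. Fixed.
- disc_4: Dark rubber disc number 4 of four, counted from the robot's left (+y) end of the row, set into the light wooden weight rest. 46 mm across; origin at the centre of its underside, its flat top (the place for a weight) is 4 mm above that and 12 mm above the worktop. The discs are 80 mm apart in a straight row along the rest's length; the rest is a fixed strip 392 x 74 x 10 mm. z up; y along the row towards disc 1. Fixed.
- red_peg: Round red end peg, 24 mm across, at one end of the wooden weight rest, 52 mm beyond the nearest disc, its top 24 mm above the worktop. Origin at the centre of its underside. The red and white pegs may be at either end. Fixed; does not move.
- white_peg: Round white end peg, 24 mm across, at one end of the wooden weight rest, 52 mm beyond the nearest disc, its top 24 mm above the worktop. Origin at the centre of its underside. The red and white pegs may be at either end. Fixed; does not move.

How it is judged:
By the outcome, as a careful person would: the job done as asked, in the order asked, and still so for the second after the job is handed in, with the robot touching nothing.
It also fails if it takes over 93 s, if anything falls off the work surface, if the arm or the gripper's body presses on something with over 40 N, if the wrist force passes 120 N, or if a joint passes its speed limit or range.

## Working session

There is one attempt and no reset: what is moved stays moved. The work goes in short steps, Python scripts to look and compute and a tool call to move; the robot and the scene stay as the last step left them, time stands still between calls to the robot, and variables do not carry over. Pictures are saved under pics/ and viewed, at most 14 in all, crops included, and the job is handed in when it is done.

Besides the shell and the picture viewer there is one more tool, called after "Request:" as name(argument=value, ...), one argument or row to a line, values as JSON. step_arm: Moves the arm, as the interface text tells. Shifts and turns lie within -1 to 1; 1 stands for 25 mm of shift or 0.12 rad of turn. Its arguments: {"type":"object","properties":{"delta_pos":{"type":"array"},"turn":{"type":"array"},"grip":{"type":"number"},"newtons":{"type":"number"}},"required":["delta_pos","turn"]}

```bash
mkdir -p pics; cat > h.py <<'E'
from bench import *
import numpy as np, cv2
def snap(name,fn):
    c=camera(name); cv2.imwrite('pics/'+fn+'.png',c['image'][:,:,::-1]); np.savez('pics/'+fn,**c); return c
def world(c,u,v,z=None):
    K=c['mtx'];V=c['view'];R=V[:3,:3];t=V[:3,3]
    d=np.array([(u-K[0,2])/K[0,0],-(v-K[1,2])/K[1,1],-1.])
    o=-R.T@t; w=R.T@d
    if z is None: s=c['z_map'][int(round(v)),int(round(u))]
    else: s=(z-o[2])/w[2]
    return o+s*w
E
python3 - <<'E'
from h import *
s=read_state();print(s['time'],s['ee_pos'],s['eef_rot'],s['width'],s['ft_force'])
a=snap('scene','s0');b=snap('side','d0')
cv2.imwrite('pics/both0.png',cv2.resize(np.vstack([a['image'],b['image']])[:,:,::-1],(400,600)) if 0 else a['image'][:,:,::-1])
for c in(a,b):print(c['mtx'],(-c['view'][:3,:3].T@c['view'][:3,3]))
E
```

```text
0.0 [0.23217755 0.57986968 0.22176428] [ 1.89257257e-01  9.81927297e-01 -6.83527092e-04 -8.57707004e-05] 0.08719420934310453 [-0.14609544 -0.34763245 -0.03584429]
[[380.70331219   0.         250.43330018]
 [  0.         380.70331219 192.67316745]
 [  0.           0.           1.        ]] [ 0.04544952 -0.44054333  0.84820395]
[[390.88781984   0.         261.46378062]
 [  0.         390.88781984 187.44947911]
 [  0.           0.           1.        ]] [0.08768707 0.99449048 0.74952167]
```

View pics/s0.png

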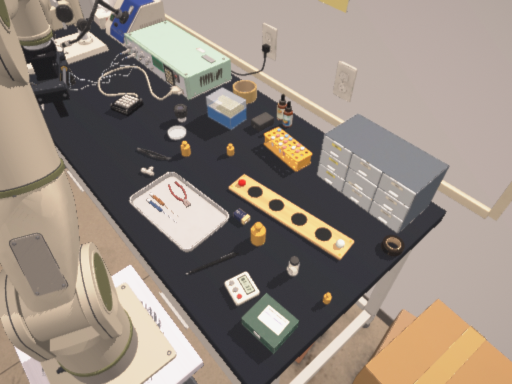

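View pics/d0.png

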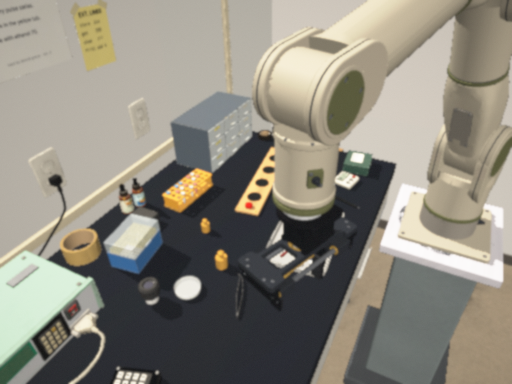

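The scene view shows weights near (258,234), (186,149), (230,150) and (327,298), and discs from (255,192) to (325,234). The red peg is at (242,183) and the white peg at (341,244). I'll enlarge it to measure.

```bash
python3 - <<'E'
from h import *
a=np.load('pics/s0.npz');im=a['image'][:,:,::-1]
cr=[(236,212),(164,128),(208,128),(305,276)]
t=[cv2.resize(im[y:y+40,x:x+44],None,fx=7,fy=7,interpolation=cv2.INTER_CUBIC) for x,y in cr]
cv2.imwrite('pics/c0.png',np.vstack([np.hstack(t[:2]),np.hstack(t[2:])]))
for n,u,v,z in [('red',242,183,.024),('white',341,244,.024),('d',255,192,.012),('d',276,206,.012),('d',299,219,.012),('d',325,234,.012),('w1',258,234,None),('wB',186,149,None),('wC',230,150,None),('w4',327,298,None)]:
    print(n,world(a,u,v,z).round(3),world(a,u,v).round(3))
# segmentation of brass: 
P=np.array([[world(a,u,v) for u in range(512)] for v in range(384)])
hsv=cv2.cvtColor(im,cv2.COLOR_BGR2HSV)
m=((hsv[...,0]>8)&(hsv[...,0]<28)&(hsv[...,1]>120)&(hsv[...,2]>60)&(P[...,2]>.008)).astype(np.uint8)
for x,y in cr:
    q=np.zeros_like(m);q[y:y+40,x:x+44]=m[y:y+40,x:x+44]
    p=P[q>0]; print(q.sum(),np.percentile(p,[2,50,98],axis=0).round(3).tolist())
E
```

```text
red [0.537 0.173 0.024] [0.54  0.176 0.02 ]
white [ 0.592 -0.164  0.024] [ 0.592 -0.164  0.024]
d [0.55  0.128 0.012] [0.549 0.127 0.013]
d [0.56  0.048 0.012] [0.56  0.047 0.012]
d [ 0.576 -0.029  0.012] [ 0.577 -0.028  0.011]
d [ 0.592 -0.111  0.012] [ 0.591 -0.112  0.014]
w1 [ 0.439 -0.011  0.046] [ 0.439 -0.011  0.046]
wB [0.493 0.403 0.031] [0.493 0.403 0.031]
wC [0.603 0.312 0.024] [0.603 0.312 0.024]
w4 [ 0.45  -0.242  0.025] [ 0.45  -0.242  0.025]
278 [[0.429, -0.019, 0.009], [0.442, -0.006, 0.043], [0.465, 0.015, 0.069]]
103 [[0.483, 0.402, 0.009], [0.494, 0.41, 0.03], [0.51, 0.425, 0.051]]
62 [[0.598, 0.307, 0.01], [0.606, 0.316, 0.024], [0.619, 0.328, 0.042]]
67 [[0.446, -0.247, 0.008], [0.452, -0.241, 0.021], [0.46, -0.232, 0.035]]
```

View pics/c0.png

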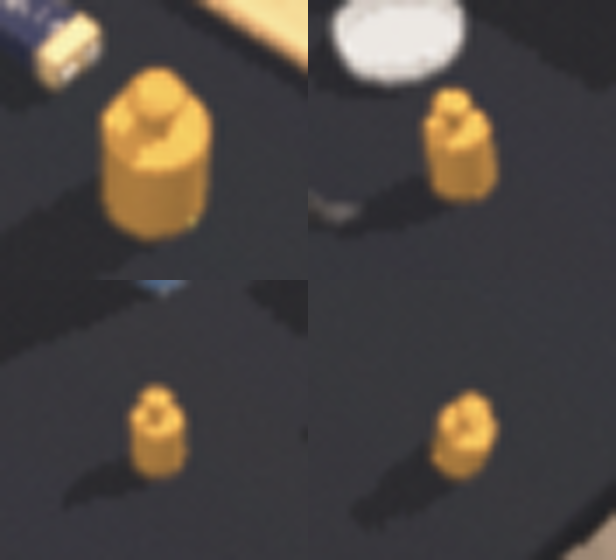

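Heights of about 69, 51, 42 and 35 mm identify weights 1 to 4: (258,234) is w1, (186,149) w2, (230,150) w3 and (327,298) w4. Next I'll take the knob centres and check for obstacles.

```bash
python3 - <<'E'
from h import *
a=np.load('pics/s0.npz')
W={'w1':(258.4,224.1,.068),'w2':(184.7,142.6,.05),'w3':(230.4,144.9,.04),'w4':(328.9,293.9,.034)}
S={k:world(a,*v)[:2] for k,v in W.items()}
for k,v in S.items():print(k,v.round(4))
c=np.array([.5695,.009]);d=np.array([-.161,.987])
for i,k in enumerate([1.5,.5,-.5,-1.5]):S['d%d'%(i+1)]=c+.08*k*d;print('d%d'%(i+1),S['d%d'%(i+1)].round(4))
pts=[]
for f in('s0','d0'):
    a=np.load('pics/%s.npz'%f);pts+=[world(a,u,v) for v in range(384) for u in range(512) if a['z_map'][v,u]>0]
P=np.array(pts);P=P[(P[:,2]>.012)&(P[:,2]<.19)&(P[:,0]>.3)]
# polar nearest obstacle in 30deg sectors, (dist mm,max z mm within 110 mm)
for k,s in S.items():
    q=P[:,:2]-s;r=np.hypot(*q.T);an=np.degrees(np.arctan2(q[:,1],q[:,0]))%360
    o=[]
    for t in range(0,360,30):
        j=(abs((an-t+180)%360-180)<15)&(r<.11)&(r>.03)
        o.append((t,int(r[j].min()*1e3),int(np.percentile(P[j,2],98)*1e3)) if j.sum()>3 else (t,))
    print(k,o)
E
```

```text
w1 [4.494e-01 1.000e-04]
w2 [0.4972 0.4111]
w3 [0.6082 0.3157]
w4 [ 0.4561 -0.2403]
d1 [0.5502 0.1274]
d2 [0.5631 0.0485]
d3 [ 0.5759 -0.0305]
d4 [ 0.5888 -0.1094]
w1 [(0, 86, 13), (30, 92, 15), (60, 65, 19), (90, 64, 20), (120, 103, 21), (150,), (180,), (210,), (240,), (270,), (300,), (330, 99, 13)]
w2 [(0,), (30,), (60, 81, 18), (90, 81, 17), (120,), (150,), (180,), (210, 103, 19), (240,), (270,), (300,), (330,)]
w3 [(0,), (30,), (60,), (90,), (120,), (150,), (180,), (210,), (240,), (270,), (300,), (330,)]
w4 [(0,), (30,), (60,), (90, 96, 57), (120,), (150, 105, 35), (180, 97, 34), (210,), (240,), (270,), (300,), (330,)]
d1 [(0,), (30,), (60, 30, 13), (90, 32, 25), (120, 35, 23), (150, 31, 14), (180, 32, 18), (210, 82, 20), (240, 33, 13), (270, 36, 15), (300, 35, 14), (330, 31, 14)]
d2 [(0,), (30,), (60, 30, 14), (90, 32, 15), (120, 30, 14), (150, 33, 20), (180, 33, 19), (210,), (240, 32, 13), (270, 30, 15), (300, 32, 14), (330, 31, 12)]
d3 [(0,), (30,), (60, 34, 13), (90, 32, 15), (120, 34, 15), (150, 32, 13), (180,), (210,), (240, 30, 13), (270, 31, 15), (300, 32, 15), (330, 37, 14)]
d4 [(0,), (30,), (60, 31, 14), (90, 32, 15), (120, 35, 15), (150,), (180,), (210,), (240, 38, 13), (270, 32, 25), (300, 30, 25), (330, 30, 13)]
```

The weights have clear space around them. I'll go above w2 and turn the closing axis across the row, about -59°.

Request:
step_arm(
  delta_pos=[
    [0.96,-0.61,0],
    [0.96,-0.61,0],
    [0.96,-0.61,-0.3],
    [0.96,-0.61,-0.3],
    [0.96,-0.61,-0.3],
    [0.96,-0.61,-0.3],
    [0.96,-0.61,-0.3],
    [0.96,-0.61,-0.4],
    [0.96,-0.61,-0.4],
    [0.96,-0.61,-0.4],
    [1,-0.66,-0.4],
    [0,0,0],
  ],
  turn=[-0.78,-0.78,-0.78,-0.78,-0.78,-0.78,-0.78,-0.78,-0.78,-0.78,-0.78,0],
  grip=0,
  newtons=20,
)

```text
time: 1.3
ee_pos: [0.5006, 0.4064, 0.143]
eef_rot: [0.652, 0.758, -0.002, 0.001]
ft_force: [0.0, -0.0, 0.2]
width: 0.0869
grip_force: 0.0
```

```bash
python3 - <<'E'
from h import *
c=snap('wrist','wr1');s=read_state();print(s['time'],s['ee_pos'],s['eef_rot'])
C=c['view'];print(-C[:3,:3].T@C[:3,3],c['mtx'][0,0])
p=C@np.r_[.4972,.4111,.05,1];K=c['mtx'];print(K[0,2]-K[0,0]*p[0]/p[2],K[1,2]+K[1,1]*p[1]/p[2])
E
```

```text
1.35 [0.49868798 0.40876151 0.14376273] [ 6.49716028e-01  7.60175920e-01 -1.15839092e-03  5.58418439e-04]
[0.48805686 0.49161012 0.30556766] 272.5116610230139
251.91264062356058 187.48182927244576
```

View pics/wr1.png

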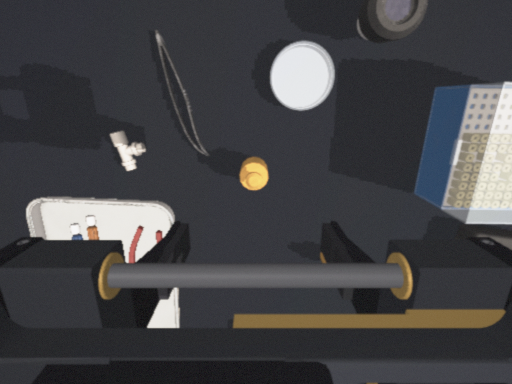

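The wrist view shows w2's knob at about (254,181) and its body above it at about (254,170). The fingers flank it with clear space on both sides.

```bash
python3 - <<'E'
from h import *
c=np.load('pics/wr1.npz');im=c['image'][:,:,::-1]
cv2.imwrite('pics/wr1c.png',cv2.resize(im[140:210,220:290],None,fx=7,fy=7,interpolation=cv2.INTER_CUBIC))
print(world(c,254,181,.05),world(c,254,181))
hsv=cv2.cvtColor(im,cv2.COLOR_BGR2HSV)
m=((hsv[...,0]>8)&(hsv[...,0]<28)&(hsv[...,1]>120)&(hsv[...,2]>60)).astype(np.uint8)
m[:140]=m[210:]=0;m[:,:220]=m[:,290:]=0
v,u=np.nonzero(m);p=np.array([world(c,a,b) for a,b in zip(u,v)])
k=p[:,2]>.044;print(k.sum(),p[k].mean(0),(p[k].max(0)+p[k].min(0))/2)
k=abs(p[:,2]-.032)<.004;print(k.sum(),(p[k].max(0)+p[k].min(0))/2,np.ptp(p[k],axis=0))
q=.5*(u.min()+u.max());print(q,v.min(),v.max(),world(c,q,v.min(),0.032),world(c,q,v.min(),0.0),world(c,q,v.max(),.05))
E
```

```text
[0.49824327 0.41797148 0.05      ] [0.49817846 0.41844003 0.05162613]
233 [0.49696553 0.41925748 0.0518058 ] [0.49665531 0.45070267 0.17488888]
394 [0.49727021 0.41783339 0.03137919] [0.02933898 0.02911149 0.00654324]
253.5 157 189 [0.49468297 0.43781645 0.032     ] [0.49545804 0.43152405 0.        ] [0.49897643 0.40978177 0.05      ]
```

View pics/wr1c.png

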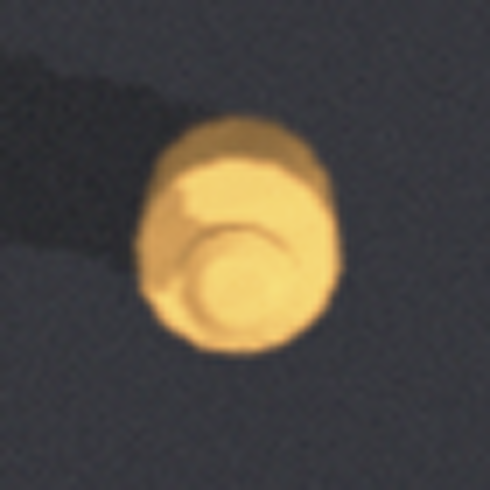

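The wrist view puts w2 at (0.497, 0.418), but the arm may have been settling. I'll re-measure now that it's still.

```bash
cat >> h.py <<'E'
def rim(c,guess,zr,r=.035):
    """centre of the brass cylinder's top rim at height zr near guess, from depth"""
    im=c['image'][:,:,::-1];hsv=cv2.cvtColor(np.ascontiguousarray(im),cv2.COLOR_BGR2HSV)
    v,u=np.nonzero((hsv[...,0]>8)&(hsv[...,0]<28)&(hsv[...,1]>120)&(hsv[...,2]>60))
    p=np.array([world(c,a,b) for a,b in zip(u,v)])
    p=p[np.hypot(*(p[:,:2]-np.array(guess)).T)<r]
    k=p[abs(p[:,2]-zr)<.004]
    cc,rad=cv2.minEnclosingCircle((k[:,:2]*1000).astype(np.float32))
    return k.shape[0],(k.max(0)+k.min(0))/2,np.array(cc)/1e3,rad,np.median(k[:,2])
E
python3 - <<'E'
from h import *
c=snap('wrist','wr2');s=read_state();print(s['ee_pos'],np.abs(s['joint_vel']).max())
print(rim(c,(.497,.415),.032))
a=np.load('pics/s0.npz')
for n,g,z in[('w1',(.449,0),.044),('w2',(.497,.415),.032),('w3',(.608,.316),.025),('w4',(.456,-.24),.021)]:print(n,rim(a,g,z))
E
```

```text
[0.49741089 0.4105729  0.14440258] 0.029088327672405757
(393, array([0.49721311, 0.41810271, 0.03174662]), array([0.49715952, 0.4179671 ]), 14.783103942871094, np.float64(0.032691444982348994))
w1 (107, array([ 0.44839359, -0.00057127,  0.0439556 ]), array([ 0.44801636, -0.00060539]), 19.811521530151367, np.float64(0.044256725238334904))
w2 (38, array([0.49660488, 0.41674934, 0.03224724]), array([0.49725647, 0.41695059]), 15.032033920288086, np.float64(0.032435818722265586))
w3 (28, array([0.60915331, 0.31857341, 0.02534867]), array([0.60922321, 0.31812787]), 13.1333646774292, np.float64(0.024723618440852135))
w4 (32, array([ 0.45368975, -0.23923016,  0.02113275]), array([ 0.45400079, -0.23944261]), 8.854913711547852, np.float64(0.020691550383889867))
```

Request:
step_arm(
  delta_pos=[
    [0,0.27,-0.5],
    [0,0,-1],
    [0,0,-1],
    [0,0,-1],
    [0,0,-1],
    [0,0,-0.5],
    [0,0,-0.3],
    [0,0,-0.2],
    [0,0,0],
    [0,0,0],
    [0,0,0],
  ],
  turn=[0,0,0,0,0,0,0,0,0,0,0],
)

```text
time: 2.5
ee_pos: [0.4978, 0.4184, 0.0085]
eef_rot: [0.648, 0.761, 0.001, 0.0]
ft_force: [-0.8, -0.2, 1.3]
width: 0.0873
grip_force: 0.0
```

Request:
step_arm(
  delta_pos=[
    [0,0,0],
    [0,0,0],
    [0,0,0],
    [0,0,0],
    [0,0,0],
    [0,0,0],
    [0,0,0],
    [0,0,0],
  ],
  turn=[0,0,0,0,0,0,0,0],
  grip=1,
  newtons=20,
)

```text
time: 3.3
ee_pos: [0.4972, 0.418, 0.0076]
eef_rot: [0.648, 0.762, 0.0, 0.0]
ft_force: [-0.4, -0.7, -0.4]
width: 0.0308
grip_force: 0.0
```

Request:
step_arm(
  delta_pos=[
    [0,0,0],
    [0,0,0],
    [0,0,0],
    [0,0,0.3],
    [0,0,0.8],
    [0,0,1],
    [0,0,1],
    [0,0,1],
    [0,-0.5,0.4],
  ],
  turn=[0,0,0,0,0,0,0,0,0],
)

```text
time: 4.2
ee_pos: [0.4975, 0.4075, 0.1229]
eef_rot: [0.647, 0.762, 0.002, -0.0]
ft_force: [0.4, 0.2, -2.0]
width: 0.0285
grip_force: 20.0
```

```bash
python3 - <<'E'
from h import *
a=np.load('pics/s0.npz');im=cv2.cvtColor(a['image'],cv2.COLOR_RGB2GRAY)
for s in[(255,192),(276,206),(299,219),(325,234)]:
    b=cv2.resize(im[s[1]-11:s[1]+12,s[0]-14:s[0]+15],None,fx=8,fy=8,interpolation=cv2.INTER_CUBIC)
    n,l,st,ce=cv2.connectedComponentsWithStats((b<90).astype(np.uint8))
    i=l[92,116]; x,y=ce[i]; u=(x+.5)/8-.5+s[0]-14;v=(y+.5)/8-.5+s[1]-11
    print(st[i].tolist(),round(u,2),round(v,2),world(a,u,v,.012).round(4))
E
```

```text
[58, 49, 109, 80, 6875] 254.64 191.5 [0.5505 0.1301 0.012 ]
[59, 40, 113, 85, 7619] 275.86 204.79 [0.5627 0.0512 0.012 ]
[53, 45, 119, 93, 8539] 298.59 218.88 [ 0.5753 -0.0278  0.012 ]
[36, 43, 125, 98, 9488] 322.82 233.88 [ 0.588  -0.1066  0.012 ]
```

The disc centroids fit an 80 mm row well. I'll carry w2 towards disc 2.

Request:
step_arm(
  delta_pos=[
    [0.22,-0.7,0],
    [0.22,-1,0],
    [0.22,-1,0],
    [0.22,-1,0],
    [0.22,-1,0],
    [0.22,-1,0],
    [0.22,-1,0],
    [0.22,-1,0],
    [0.22,-1,0],
    [0.22,-1,0],
    [0.22,-1,0],
    [0.2,-1,0],
  ],
  turn=[0,0,0,0,0,0,0,0,0,0,0,0],
)

```text
time: 5.4
ee_pos: [0.5618, 0.1096, 0.1185]
eef_rot: [0.649, 0.761, -0.001, -0.0]
ft_force: [-0.2, -0.4, -2.4]
width: 0.0284
grip_force: 20.0
```

Request:
step_arm(
  delta_pos=[
    [0,-1,0],
    [0,-0.86,0],
    [0,-0.6,0],
    [0,0,0],
    [0,0,0],
    [0,0,0],
    [0,0,0],
  ],
  turn=[0,0,0,0,0,0,0],
)

```text
time: 6.1
ee_pos: [0.5627, 0.0527, 0.1199]
eef_rot: [0.648, 0.762, 0.0, -0.0]
ft_force: [-0.3, 0.2, -2.1]
width: 0.0287
grip_force: 20.0
```

```bash
python3 - <<'E'
from h import *
c=snap('wrist','wr3');s=read_state();print(s['time'],s['ee_pos'],s['width'])
for p in [(.5505,.1301,.012),(.5627,.0512,.012),(.538,.1815,.024)]:
    q=c['view']@np.r_[p,1];K=c['mtx'];print(K[0,2]-K[0,0]*q[0]/q[2],K[1,2]+K[1,1]*q[1]/q[2])
E
```

```text
6.15 [0.56267982 0.05252621 0.11993981] 0.02827154387643349
254.92627237006042 110.04903181628129
254.3229960696474 189.6870928565098
250.14933517264885 46.122038192915426
```

View pics/wr3.png

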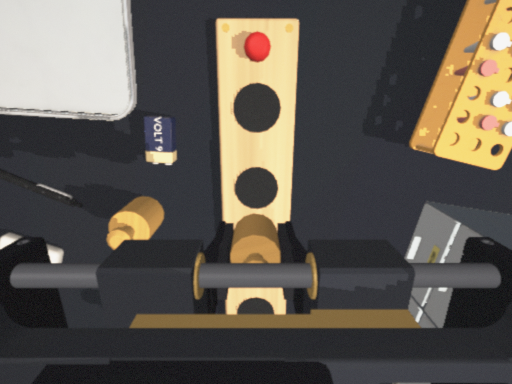

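The wrist view shows d1 at about (257,107), d2 at about (256,188), the red peg at (257,47), and the held w2 at about (255,240). I'll compute disc and held-weight positions in the same view.

```bash
cat >> h.py <<'E'
def disc(c,u0,v0,h=32,w=32):
    g=cv2.cvtColor(c['image'],cv2.COLOR_RGB2GRAY)[v0-h:v0+h+1,u0-w:u0+w+1]
    n,l,st,ce=cv2.connectedComponentsWithStats((g<80).astype(np.uint8))
    i=l[h,w];x,y=ce[i];return st[i].tolist(),world(c,u0-w+x,v0-h+y,.012).round(4)
E
python3 - <<'E'
from h import *
c=np.load('pics/wr3.npz')
print(disc(c,257,107),disc(c,256,188))
zc=c['z_map'];print(world(c,240,232),world(c,255,250))
p=np.array([world(c,u,v) for v in range(205,265) for u in range(225,285)])
p=p[(p[:,2]>.09)&(p[:,2]<.175)&(np.hypot(p[:,0]-.5627,p[:,1]-.052)<.03)]
print(len(p),np.histogram(p[:,2],bins=np.arange(.09,.18,.005)))
k=p[abs(p[:,2]-.1445)<.003];print((k.max(0)+k.min(0))/2,np.ptp(k,axis=0))
E
```

```text
([9, 9, 46, 48, 1709], array([0.5514, 0.1328, 0.012 ])) ([12, 12, 41, 40, 1294], array([0.5639, 0.054 , 0.012 ]))
[0.55234706 0.06348399 0.13692059] [0.56217981 0.05826655 0.14601317]
2587 (array([  0,   0,   0,   0,  26, 122, 186, 208, 221, 220, 699, 676,  38,
       120,  67,   4,   0]), array([0.09 , 0.095, 0.1  , 0.105, 0.11 , 0.115, 0.12 , 0.125, 0.13 ,
       0.135, 0.14 , 0.145, 0.15 , 0.155, 0.16 , 0.165, 0.17 , 0.175]))
[0.56115181 0.05752455 0.1444822 ] [0.03350111 0.02037933 0.00595057]
```

Scene and wrist agree to within 3 mm, so I'll use the averages: d1 (.551,.1315), d2 (.5633,.0526), d3 (.576,-.0264), d4 (.5887,-.1053). Lowering w2.

Request:
step_arm(
  delta_pos=[
    [0.02,0.06,-0.5],
    [0,0,-1],
    [0,0,-1],
    [0,0,-0.7],
    [0,0,-0.4],
    [0,0,-0.2],
    [0,0,-0.1],
    [0,0,-0.06],
    [0,0,-0.04],
    [0,0,0],
    [0,0,0],
    [0,0,0],
  ],
  turn=[0,0,0,0,0,0,0,0,0,0,0,0],
)

```text
time: 7.35
ee_pos: [0.5634, 0.053, 0.0203]
eef_rot: [0.648, 0.761, 0.0, 0.0]
ft_force: [-0.3, 0.1, -1.6]
width: 0.0286
grip_force: 20.0
```

Request:
step_arm(
  delta_pos=[
    [0,0,-0.03],
    [0,0,-0.02],
    [0,0,0],
    [0,0,0],
    [0,0,0],
    [0,0,0],
  ],
  turn=[0,0,0,0,0,0],
)

```text
time: 7.95
ee_pos: [0.5635, 0.053, 0.0195]
eef_rot: [0.648, 0.761, 0.0, 0.0]
ft_force: [-3.0, -0.6, 5.3]
width: 0.0285
grip_force: 20.0
```

Request:
step_arm(
  delta_pos=[
    [0,0,0],
    [0,0,0],
    [0,0,0],
    [0,0,0],
    [0,0,0],
    [0,0,0],
  ],
  turn=[0,0,0,0,0,0],
  grip=0.2,
)

```text
time: 8.55
ee_pos: [0.5633, 0.053, 0.0188]
eef_rot: [0.648, 0.761, 0.0, 0.0]
ft_force: [0.4, -0.1, -0.2]
width: 0.0662
grip_force: 0.0
```

Request:
step_arm(
  delta_pos=[
    [0,0,0.4],
    [0,0,1],
    [0,0,1],
    [0,0,1],
    [0,0.4,0.68],
    [0.2,1,0],
    [0.2,1,0],
    [0.2,1,0],
    [0.2,1,0],
    [0.2,1,0],
    [0.2,1,0],
    [0.2,1,0],
  ],
  turn=[0,0,0,0,0,0,0,0,0,0,0,0],
)

```text
time: 9.75
ee_pos: [0.5985, 0.239, 0.1217]
eef_rot: [0.648, 0.761, 0.0, 0.0]
ft_force: [0.3, -0.8, -0.6]
width: 0.0697
grip_force: 0.0
```

Request:
step_arm(
  delta_pos=[
    [0.2,1,0],
    [0.23,1,0],
    [0,0.8,0],
    [0,0.45,0],
    [0,0,0],
    [0,0,0],
    [0,0,0],
    [0,0,0],
  ],
  turn=[0,0,0,0,0,0,0,0],
)

```text
time: 10.55
ee_pos: [0.6094, 0.3179, 0.1211]
eef_rot: [0.649, 0.761, 0.0, 0.0]
ft_force: [-0.3, 0.2, 0.0]
width: 0.0694
grip_force: 0.0
```

```bash
python3 - <<'E'
from h import *
c=snap('wrist','wr4');s=read_state();print(s['time'],s['ee_pos'])
print(rim(c,(.609,.319),.025))
a=snap('scene','s1');print(rim(a,(.5633,.0526),.044,.03))
cv2.imwrite('pics/s1c.png',cv2.resize(np.hstack([a['image'][150:270,215:365],c['image'][100:220,180:330]])[:,:,::-1],None,fx=2.6,fy=2.6,interpolation=cv2.INTER_CUBIC))
E
```

```text
10.6 [0.60932039 0.31819649 0.12104493]
(260, array([0.60838669, 0.32157709, 0.02440739]), array([0.60848346, 0.3215213 ]), 11.816764831542969, np.float64(0.02567118451665909))
(52, array([0.56210067, 0.0510978 , 0.0436834 ]), array([0.56121356, 0.05048586]), 15.231034278869629, np.float64(0.04423661037218363))
```

View pics/s1c.png

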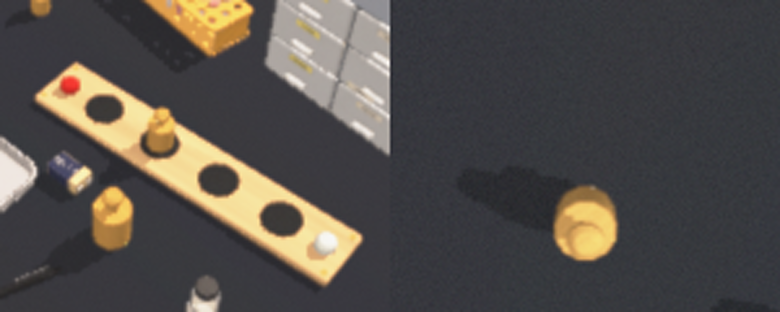

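The scene crop shows w2 upright and centred on disc 2 (within about 1.3 mm). w3 is centred below the tool at about (254,190) in the full wrist picture.

Request:
step_arm(
  delta_pos=[
    [0,0.07,-0.6],
    [0,0,-1],
    [0,0,-1],
    [0,0,-1],
    [0,0,-0.5],
    [0,0,-0.3],
    [0,0,-0.15],
    [0,0,-0.07],
    [0,0,0],
    [0,0,0],
  ],
  turn=[0,0,0,0,0,0,0,0,0,0],
)

```text
time: 11.65
ee_pos: [0.6095, 0.3213, 0.0062]
eef_rot: [0.648, 0.761, 0.001, 0.0]
ft_force: [0.6, -0.0, -0.6]
width: 0.0695
grip_force: 0.0
```

Request:
step_arm(
  delta_pos=[
    [0,0,0],
    [0,0,0],
    [0,0,0],
    [0,0,0],
    [0,0,0],
    [0,0,0],
    [0,0,0],
    [0,0,0],
    [0,0,0],
    [0,0,0],
  ],
  turn=[0,0,0,0,0,0,0,0,0,0],
  grip=1,
  newtons=15,
)

```text
time: 12.65
ee_pos: [0.609, 0.321, 0.0053]
eef_rot: [0.648, 0.761, 0.0, 0.0]
ft_force: [-0.6, 0.0, 0.0]
width: 0.0226
grip_force: 15.0
```

Request:
step_arm(
  delta_pos=[
    [0,0,0.4],
    [0,0,1],
    [0,0,1],
    [0,0,1],
    [0,0,1],
    [0,-0.5,0.2],
    [-0.1,-1,0],
    [-0.1,-1,0],
    [-0.1,-1,0],
    [-0.1,-1,0],
    [-0.1,-1,0],
    [-0.1,-1,0],
  ],
  turn=[0,0,0,0,0,0,0,0,0,0,0,0],
)

```text
time: 13.85
ee_pos: [0.5934, 0.1564, 0.1198]
eef_rot: [0.648, 0.761, -0.0, -0.0]
ft_force: [0.6, -0.9, -1.1]
width: 0.0224
grip_force: 15.0
```

Request:
step_arm(
  delta_pos=[
    [-0.1,-1,0],
    [-0.1,-1,0],
    [-0.1,-1,0],
    [-0.1,-1,0],
    [-0.1,-1,0],
    [-0.1,-1,0],
    [-0.12,-0.88,0],
    [0,-0.5,0],
    [0,0,0],
    [0,0,0],
    [0,0,0],
    [0,0,0],
  ],
  turn=[0,0,0,0,0,0,0,0,0,0,0,0],
)

```text
time: 15.05
ee_pos: [0.5761, -0.0247, 0.1202]
eef_rot: [0.648, 0.762, 0.0, -0.0]
ft_force: [-0.1, 0.3, -1.5]
width: 0.0222
grip_force: 15.0
```

Request:
step_arm(
  delta_pos=[
    [0,0,-0.5],
    [0,0,-1],
    [0,0,-1],
    [0,0,-0.8],
    [0,0,-0.4],
    [0,0,-0.2],
    [0,0,-0.1],
    [0,0,-0.06],
    [0,0,-0.04],
    [0,0,-0.02],
    [0,0,0],
    [0,0,0],
  ],
  turn=[0,0,0,0,0,0,0,0,0,0,0,0],
)

```text
time: 16.25
ee_pos: [0.5762, -0.026, 0.0176]
eef_rot: [0.648, 0.762, 0.0, 0.0]
ft_force: [0.4, -0.0, -0.3]
width: 0.0223
grip_force: 15.0
```

Request:
step_arm(
  delta_pos=[
    [0,0,-0.02],
    [0,0,-0.02],
    [0,0,0],
    [0,0,0],
    [0,0,0],
  ],
  turn=[0,0,0,0,0],
)

```text
time: 16.75
ee_pos: [0.5762, -0.026, 0.0172]
eef_rot: [0.648, 0.761, 0.0, 0.0]
ft_force: [-3.6, 0.3, 8.2]
width: 0.0226
grip_force: 15.0
```

Request:
step_arm(
  delta_pos=[
    [0,0,0],
    [0,0,0],
    [0,0,0],
    [0,0,0],
    [0,0,0],
    [0,0,0.1],
    [0,0,0.6],
    [0,0,1],
    [0,0,1],
    [0,0,1],
    [0,0,0.5],
  ],
  turn=[0,0,0,0,0,0,0,0,0,0,0],
  grip=0.3,
)

```text
time: 17.85
ee_pos: [0.5772, -0.0262, 0.1246]
eef_rot: [0.648, 0.761, 0.001, 0.001]
ft_force: [0.2, 0.3, -0.3]
width: 0.0609
grip_force: 0.0
```

Request:
step_arm(
  delta_pos=[
    [-0.5,-0.7,0],
    [-0.55,-1,0],
    [-0.55,-1,0],
    [-0.55,-1,0],
    [-0.55,-1,0],
    [-0.55,-1,0],
    [-0.55,-1,0],
    [-0.55,-0.97,0],
    [-0.55,-0.8,0],
    [0,0,0],
    [0,0,0],
    [0,0,0],
  ],
  turn=[0,0,0,0,0,0,0,0,0,0,0,0],
)

```text
time: 19.05
ee_pos: [0.4541, -0.2368, 0.1214]
eef_rot: [0.648, 0.762, 0.0, -0.0]
ft_force: [-0.0, 0.4, 0.4]
width: 0.0608
grip_force: 0.0
```

```bash
python3 - <<'E'
from h import *
c=snap('wrist','wr5');s=read_state();print(s['time'],s['ee_pos'],s['eef_rot'])
print(rim(c,(.4535,-.238),.021,.025))
a=snap('scene','s2');print(rim(a,(.576,-.0264),.037,.03))
print(disc(a,323,234,11,14))
E
```

```text
19.1 [ 0.45413047 -0.23674844  0.12135585] [ 6.47573834e-01  7.62002690e-01  1.70431998e-04 -1.32693273e-05]
(148, array([ 0.45479249, -0.23703362,  0.02023273]), array([ 0.45475568, -0.2376348 ]), 8.79581069946289, np.float64(0.021559975135293452))
(36, array([ 0.5748107 , -0.026828  ,  0.03714494]), array([ 0.57523163, -0.0266583 ]), 11.558686256408691, np.float64(0.03700187632988161))
([7, 0, 22, 23, 377], array([ 0.5952, -0.1173,  0.012 ]))
```

View pics/wr5.png

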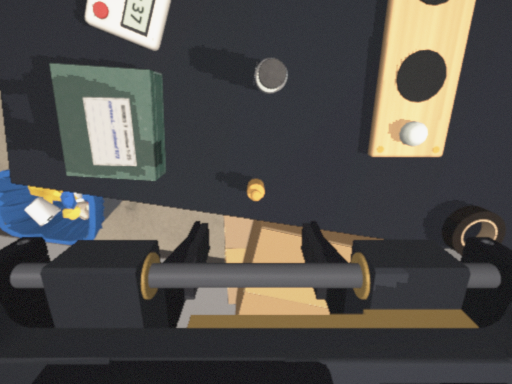

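w4 stands at about (256,190), near the table edge and centred between the fingers. Descending.

Request:
step_arm(
  delta_pos=[
    [0.04,0,-0.6],
    [0,0,-1],
    [0,0,-1],
    [0,0,-1],
    [0,0,-0.5],
    [0,0,-0.3],
    [0,0,-0.15],
    [0,0,-0.1],
    [0,0,-0.05],
    [0,0,0],
    [0,0,0],
  ],
  turn=[0,0,0,0,0,0,0,0,0,0,0],
)

```text
time: 20.25
ee_pos: [0.4548, -0.2379, 0.0043]
eef_rot: [0.648, 0.761, 0.0, 0.0]
ft_force: [-0.7, 1.1, -0.5]
width: 0.0611
grip_force: 0.0
```

Request:
step_arm(
  delta_pos=[
    [0,0,0],
    [0,0,0],
    [0,0,0],
    [0,0,0],
    [0,0,0],
    [0,0,0],
    [0,0,0],
    [0,0,0],
    [0,0,0],
    [0,0,0],
  ],
  turn=[0,0,0,0,0,0,0,0,0,0],
  grip=1,
  newtons=12,
)

```text
time: 21.25
ee_pos: [0.4545, -0.2377, 0.0038]
eef_rot: [0.648, 0.761, 0.0, 0.0]
ft_force: [0.2, -0.2, 0.1]
width: 0.0164
grip_force: 12.0
```

Request:
step_arm(
  delta_pos=[
    [0,0,0.4],
    [0,0,1],
    [0,0,1],
    [0,0,1],
    [0.3,0.3,1],
    [0.8,0.8,0.2],
    [0.8,0.8,0],
    [0.8,0.8,0],
    [0.8,0.8,0],
    [0.8,0.8,0],
    [0.7,0.7,0],
    [0.37,0.31,0],
  ],
  turn=[0,0,0,0,0,0,0,0,0,0,0,0],
)

```text
time: 22.45
ee_pos: [0.59, -0.1028, 0.1193]
eef_rot: [0.647, 0.762, 0.0, 0.0]
ft_force: [0.9, -0.2, -0.4]
width: 0.0166
grip_force: 12.0
```

Request:
step_arm(
  delta_pos=[
    [0,0,-0.3],
    [0,0,-0.7],
    [0,0,-1],
    [0,0,-1],
    [0,0,-0.5],
    [0,0,-0.3],
    [0,0,-0.15],
    [0,0,-0.1],
    [0,0,-0.05],
    [0,0,0],
    [0,0,0],
    [0,0,0],
  ],
  turn=[0,0,0,0,0,0,0,0,0,0,0,0],
)

```text
time: 23.65
ee_pos: [0.589, -0.1049, 0.0167]
eef_rot: [0.648, 0.762, 0.0, 0.0]
ft_force: [-0.0, -0.4, -0.6]
width: 0.0165
grip_force: 12.0
```

Request:
step_arm(
  delta_pos=[
    [0,0,-0.03],
    [0,0,-0.02],
    [0,0,0],
    [0,0,0],
    [0,0,0],
  ],
  turn=[0,0,0,0,0],
)

```text
time: 24.15
ee_pos: [0.5891, -0.105, 0.0158]
eef_rot: [0.648, 0.761, 0.0, 0.0]
ft_force: [-2.6, 0.7, 6.0]
width: 0.0169
grip_force: 12.0
```

Request:
step_arm(
  delta_pos=[
    [0,0,0],
    [0,0,0],
    [0,0,0],
    [0,0,0],
    [0,0,0],
    [0,0,0.1],
    [0,0,0.6],
    [0,0,1],
    [0,0,1],
    [0,0,1],
    [0,0,0.5],
  ],
  turn=[0,0,0,0,0,0,0,0,0,0,0],
  grip=0.3,
)

```text
time: 25.25
ee_pos: [0.5899, -0.1054, 0.1235]
eef_rot: [0.648, 0.761, 0.001, 0.001]
ft_force: [-0.1, 0.1, 0.5]
width: 0.0607
grip_force: 0.0
```

Request:
step_arm(
  delta_pos=[
    [-0.5,0.4,0],
    [-0.8,0.6,0],
    [-0.8,0.6,0],
    [-0.8,0.6,0],
    [-0.8,0.6,0],
    [-0.8,0.6,0],
    [-0.7,0.5,0],
    [-0.41,0.35,0],
    [0,0,0],
    [0,0,0],
    [0,0,0],
  ],
  turn=[0,0,0,0,0,0,0,0,0,0,0],
  grip=0.1,
)

```text
time: 26.35
ee_pos: [0.4491, 0.0007, 0.1202]
eef_rot: [0.648, 0.761, 0.0, 0.0]
ft_force: [0.3, -0.0, 0.5]
width: 0.0785
grip_force: 0.0
```

```bash
python3 - <<'E'
from h import *
c=snap('wrist','wr6');s=read_state();print(s['time'],s['ee_pos'],s['width'])
print(rim(c,(.4485,.001),.044,.032))
a=snap('scene','s3');print(rim(a,(.5887,-.1053),.033,.025),rim(a,(.4485,.001),.044,.032))
cv2.imwrite('pics/s3c.png',cv2.resize(np.hstack([a['image'][150:290,215:365],c['image'][100:240,180:330]])[:,:,::-1],None,fx=2.6,fy=2.6,interpolation=cv2.INTER_CUBIC))
E
```

```text
26.4 [0.44902636 0.00063438 0.12013539] 0.07850810787659711
(867, array([0.44780955, 0.00158601, 0.0437363 ]), array([0.44756906, 0.00172942]), 19.945098876953125, np.float64(0.044727111853891055))
(28, array([ 0.58859379, -0.10688027,  0.0329209 ]), array([ 0.58870514, -0.10674669]), 9.082733154296875, np.float64(0.033210356611908076)) (109, array([4.46727818e-01, 1.81584581e-04, 4.34586069e-02]), array([4.46222687e-01, 1.42480806e-04]), 20.516782760620117, np.float64(0.04369826091303819))
```

View pics/s3c.png

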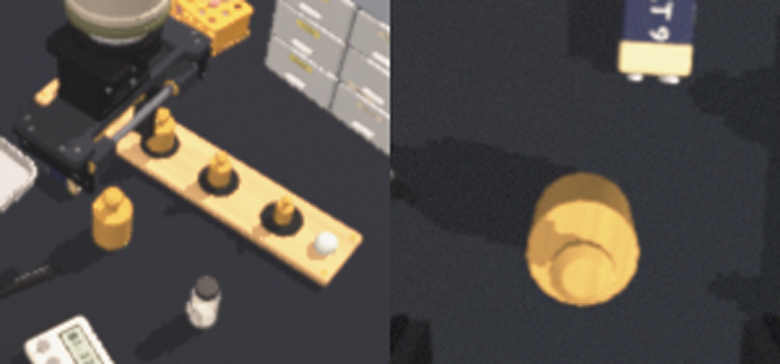

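w2, w3 and w4 stand upright on their discs, and w1 is between the fingers. Grasping w1.

Request:
step_arm(
  delta_pos=[
    [-0.03,0.01,-0.5],
    [0,0,-1],
    [0,0,-1],
    [0,0,-0.9],
    [0,0,-0.4],
    [0,0,-0.3],
    [0,0,-0.15],
    [0,0,-0.05],
    [0,0,0],
    [0,0,0],
  ],
  turn=[0,0,0,0,0,0,0,0,0,0],
)

```text
time: 27.45
ee_pos: [0.4483, 0.0016, 0.0131]
eef_rot: [0.648, 0.762, 0.001, 0.0]
ft_force: [0.0, -0.3, 0.2]
width: 0.0787
grip_force: 0.0
```

Request:
step_arm(
  delta_pos=[
    [0,0,0],
    [0,0,0],
    [0,0,0],
    [0,0,0],
    [0,0,0],
    [0,0,0],
    [0,0,0],
    [0,0,0],
    [0,0,0],
    [0,0,0],
  ],
  turn=[0,0,0,0,0,0,0,0,0,0],
  grip=1,
  newtons=35,
)

```text
time: 28.45
ee_pos: [0.4478, 0.0015, 0.0126]
eef_rot: [0.648, 0.762, 0.0, 0.0]
ft_force: [0.3, 0.3, -0.8]
width: 0.0384
grip_force: 35.0
```

Request:
step_arm(
  delta_pos=[
    [0,0,0.3],
    [0,0,0.8],
    [0,0,1],
    [0,0,1],
    [0,0,1],
    [0.3,0.4,0.3],
    [0.7,0.9,0],
    [0.8,1,0],
    [0.8,1,0],
    [0.8,1,0],
    [0.5,0.6,0],
    [0.23,0.31,0],
  ],
  turn=[0,0,0,0,0,0,0,0,0,0,0,0],
)

```text
time: 29.65
ee_pos: [0.5512, 0.1341, 0.1212]
eef_rot: [0.647, 0.762, -0.001, -0.0]
ft_force: [0.8, -0.8, -5.2]
width: 0.0378
grip_force: 35.0
```

Request:
step_arm(
  delta_pos=[
    [0,0,0],
    [0,0,0],
    [0,0,-0.4],
    [0,0,-0.8],
    [0,0,-1],
    [0,0,-0.8],
    [0,0,-0.4],
    [0,0,-0.2],
    [0,0,-0.15],
    [0,0,-0.1],
    [0,0,0],
    [0,0,0],
  ],
  turn=[0,0,0,0,0,0,0,0,0,0,0,0],
)

```text
time: 30.85
ee_pos: [0.5514, 0.1319, 0.0269]
eef_rot: [0.648, 0.761, 0.0, 0.0]
ft_force: [0.3, -0.8, -4.9]
width: 0.0383
grip_force: 35.0
```

Request:
step_arm(
  delta_pos=[
    [0,0,-0.04],
    [0,0,-0.03],
    [0,0,-0.02],
    [0,0,0],
    [0,0,0],
    [0,0,0],
    [0,0,0],
  ],
  turn=[0,0,0,0,0,0,0],
)

```text
time: 31.55
ee_pos: [0.5512, 0.1318, 0.0246]
eef_rot: [0.648, 0.761, 0.0, 0.0]
ft_force: [-4.7, -0.5, 6.2]
width: 0.0383
grip_force: 35.0
```

Request:
step_arm(
  delta_pos=[
    [0,0,0],
    [0,0,0],
    [0,0,0],
    [0,0,0],
    [0,0,0],
    [0,0,0.1],
    [0,0,0.5],
    [0,0,1],
    [0,0,1],
    [0,0,1],
    [0,0,1],
    [0,0,1],
  ],
  turn=[0,0,0,0,0,0,0,0,0,0,0,0],
  grip=0.1,
)

```text
time: 32.75
ee_pos: [0.5511, 0.1316, 0.1663]
eef_rot: [0.648, 0.761, 0.001, 0.0]
ft_force: [0.7, 0.2, -0.7]
width: 0.0783
grip_force: 0.0
```

Request:
step_arm(
  delta_pos=[
    [0,1,0.2],
    [0,1,0],
    [0,1,0],
    [0,1,0],
    [0,1,0],
    [0,1,0],
    [0,1,0],
    [0,1,0],
    [0,0,0],
    [0,0,0],
    [0,0,0],
  ],
  turn=[0,0,0,0,0,0,0,0,0,0,0],
)

```text
time: 33.85
ee_pos: [0.5515, 0.3305, 0.1697]
eef_rot: [0.649, 0.761, 0.0, 0.0]
ft_force: [0.6, -0.4, -0.1]
width: 0.0784
grip_force: 0.0
```

```bash
python3 - <<'E'
from h import *
a=snap('scene','s4');s=read_state();print(s['time'],s['ee_pos'],s['width'])
for g,z,r in[((.551,.1315),.056,.03),((.5633,.0526),.044,.025),((.576,-.0264),.037,.02),((.5887,-.1053),.033,.02)]:print(rim(a,g,z,r)[1:3])
cv2.imwrite('pics/s4c.png',cv2.resize(a['image'][150:260,220:365][:,:,::-1],None,fx=5,fy=5,interpolation=cv2.INTER_CUBIC))
E
```

```text
33.9 [0.55153661 0.3303824  0.16959743] 0.07857983488864545
(array([0.55179928, 0.13044934, 0.05549934]), array([0.55167554, 0.12887369]))
(array([0.5623744 , 0.05063289, 0.04332834]), array([0.56244537, 0.05039405]))
(array([ 0.57430562, -0.02749199,  0.03710058]), array([ 0.57451813, -0.02750552]))
(array([ 0.5878661 , -0.10643569,  0.03278497]), array([ 0.58804138, -0.10671085]))
```

View pics/s4c.png

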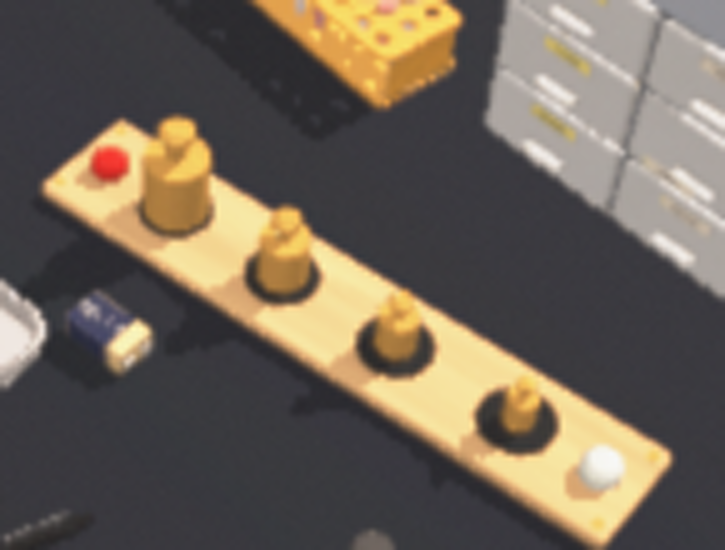

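All four weights are upright and in order from the red peg to the white peg. In the scene camera each is within about 1.5 mm of its disc centre.

```bash
python3 -c "from bench import *; print(close_job())"
```

```text
the job is handed in; nothing more can be done
None
```

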